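# Clamp the porcelain sugar caddy in the trolley's ratchet holder

## Task

Stand the white sugar caddy in the ratchet holder, on the cork patch in front of the fixed stop and square to it, and let go. Then pump the two red grips (squeeze together, open, repeat) until the sprung pad presses the caddy against the stop; do not push the bar or pad directly, nor disturb the other crockery. Finish while holding the grips squeezed between the fingers, with the green band of the pad's plunger at the mouth of the black socket, never so hard that the second red band is driven well in and the caddy crushed.

Things in the scene. Friction and masses are not known exactly. Their poses are not given: they have to be found in the camera images.
- caddy_mid (a point): Centre of the body of the white porcelain sugar caddy: a 50 x 50 mm square box 60 mm high (this point is 30 mm above its underside) with a brass line near the rim, a 6 mm lid and a small brass knob, 76 mm high in all, about 0.28 kg; z up, x and y square to its sides. Grasp it across two opposite sides. The same box in BLUE is not wanted.
- tea_caddy_mid (a point): Centre of the body of the blue tea caddy, same shape as the white one; leave it where it stands.
- clamp: The ratchet holder, fixed to the table: base plate 90 mm (x) by 375 mm (y), 10 mm thick. Origin on the table surface. Its y axis runs along the bar, from the grips towards the stop; x across. From -y to +y: blue housing (y -190 to -50 mm, 80 mm high) with two red grips above it, black socket, red/green/red plunger with black rubber pad, cork patch, stop.
- seat (a point): Point on the base plate's top (10 mm above the table), in the middle of where the caddy stands when it touches the stop; axes as clamp. The stop's rubber face is 25 mm further along +y. The pad is pushed along +y and slides the caddy up to the stop, so the caddy may be set down 5 to 10 mm short of the stop.
- stop: The fixed aluminium stop with rubber face, 60 mm wide, from 10 to 66 mm above the table; its origin coincides with that of clamp (the rubber face lies at y = +149 mm).
- pad_front (a point): Centre of the front of the rubber pad (36 mm wide, 44 mm high, 42 mm above the table), facing the caddy; axes as clamp. At the start it is 27 to 49 mm short of a caddy that touches the stop.
- pad_face: The rubber pad itself; its origin lies on the bar's body, use pad_front for its place.
- plunger (a joint): How far the pad's spring plunger is pushed into its socket, m: 0 free, 0.028 fully in. Spring 0.4 N per mm, with 0.8 N at the start of travel. The plunger's visible part is red for the first 6 mm next to the socket, green from 6 to 17 mm, red again beyond: the colour at the socket mouth tells the pressure.
- socket_mouth (a point): Mouth of the black socket that the plunger enters, at the front end of the moving bar; axes as clamp.
- bar_slide (a joint): Position of the toothed bar (with socket and pad), m: grows as the bar moves along +y of the clamp towards the stop. Light friction (about 2 N) holds the bar where it is left, but not against the spring once that is pressed in more than 3 mm: it then slips back as the grips open.
- bar: The toothed bar with socket and pad; not to be pushed by hand.
- grips_mid (a point): Fixed point midway between the two red grips, 130 mm above the table; axes as clamp. Each grip is an upright bar 30 mm wide (x), 11 mm thick (y), 82 to 158 mm above the table; outer faces 64 mm apart along y at rest. Take both between the fingers from above, fingers closing along y. They close equally, down to 38 mm over the outer faces, and spring apart when let go.
- rear_grip: The red grip on the -y side (its origin is not on it). While a tooth is caught, every mm by which the distance between the grips shrinks drives the bar 1 mm. Opening them fully takes up the next teeth (8 mm pitch, so up to 8 mm of each squeeze may be idle).
- front_grip: The red grip on the +y side (its origin is not on it). The grips' return spring takes 4 to 5 N, plus the load on the bar. A full hard squeeze near contact can crush the caddy: close in small steps there.
- teapot: White teapot, 116 mm wide, 126 mm high; origin under its centre. Bystander.
- creamer: White cream jug, 72 mm high; origin under its centre. Bystander.
- saucer: White saucer, 136 mm across; origin under its centre. Bystander.
- mug_cup: White cup with handle, 68 mm across, 58 mm high; origin under its centre. Bystander.
- saucer_stack: Stack of saucers, 140 mm across, 40 mm high; origin under its centre. Bystander.
- spoon: Steel teaspoon, 130 mm long. Bystander.
Mind the look-alikes: they are no part of the job. What is shaped like the part that bears caddy_mid but orange or purple is not meant.

How it is judged:
By the outcome, as a careful person would: the job done as asked, in the order asked, and still so for the second after the job is handed in, while the arm keeps its last pose, push and grip.
It also fails if it takes over 51 s, if anything falls off the work surface, if the arm or the gripper's body presses on something with over 40 N, if the wrist force passes 120 N, or if a joint passes its speed limit or range.

## Robot

A 6-joint arm with a two-finger parallel gripper is mounted at the origin on the work surface. World frame = base frame: x ahead of the robot, y to its left, z up, the work surface at z = 0. Lengths are in m, angles in rad, forces in N, time in s.
With the tool pointing down it reaches from about 0.35 to 0.775 m from the base axis. Payload 5.5 kg.
Tool frame: the origin (TCP) lies at the very end of the fingers, on their centre line; the grasp point (between the pads) lies 19 mm behind it; z points along the fingers, y is the direction in which the jaws open and shut (so a half turn about z gives the same grasp; the last joint's range is limited). The gripper opens to 85 mm and grips with 20 to 120 N. Pads are 22 mm wide; open, the fingers measure 114 mm over their backs; the gripper's body (76 mm by 85 mm) begins 54 mm behind the grasp point. The pads swing forward as they close: fully open they stand 13 mm farther back than shut.
Start: joints at [-1.469, 0.313, 0.046, 1.304, 0, 1.431], TCP at [0.138, -0.558, 0.231] pointing down, gripper open.
Joint ranges: [-2.76, 2.76], [-0.86, 1.69], [-1.03, 1.26], [-2.2, 2.34], [-1.47, 1.5], [-3.14, 3.14]. Speed limits (rad/s): [2.57, 2.57, 3.14, 3.14, 3.14, 3.14].

## Interface

Orientations are given as a unit quaternion [w, x, y, z].
In Python, from workcell import get_state, read_camera, hand_in, find_in, silhouettes gives the robot as it stands. The module is installed in compiled form; this text tells all that it offers.
- The arm moves only by the tool send_rows, never from a script. Its argument "deltas" is a list that holds one entry, the list of rows, each a list of 6 numbers: the shift along the world's x, y, z in cm, then the turn, a rotation vector about the world's x, y, z in degrees. In form: [[[dx, dy, dz, wx, wy, wz], ...]]. A call has 1 to 12 rows; each row is the pose to reach, as a shift and turn from the pose commanded when the call began; what a row does not reach only later rows make up. A row lasts 1/10 s, in which the tool goes at most 50 mm and 8.59 degrees, less where a joint would pass 70% of its speed; a pose out of reach is approached as far as the arm can. A call with a gripper value outside its range is refused whole. "jaw" is the opening, from -1 (shut) to 1 (fully open), so that 0 is half open, set as the call begins (left out, the last holds). The fingers move at their own pace and stop on an object; "force" is the grip in N (left out, the last holds). Time passes only in rows, so rows that repeat a pose let the fingers close. It gives the time, the measured TCP pose, the force and the opening at its end, in the units of the state.
- get_state(): the state, without advancing time (a new reading comes with each control period).
- read_camera(name): name is "scene" or "top"; returns a dict with "img" (400x640x3 uint8, red, green, blue), "z_map" (400x640 float32, m along the optical axis (not along the pixel's ray), 0 where there is no reading), "vfov" (degrees; the focal length in pixels is half the picture's height over the tangent of half this angle, whatever the lens; pixels are square), "cx", "cy" (the principal point, pixels), "R" (3x3) and "t" (3): a world point X has camera coordinates R X + t. Camera axes: x right, y down, z forward; pixel columns grow to the right and rows downward; lengths in m; the calibration is good to about 2 mm. A picture is of the moment at which its call begins.
- hand_in(): hands the job in, once; it reports no verdict.
Trained networks look in a picture, given as the dict that the camera call returned (one of the last four; its "shot" number tells which), for a name from the list of things; names that differ only in an ending like _2 or _b are one class to them, and where a whole thing is asked for, a point or a joint stands for the part that bears it (a point fixed in the world has none). Each returns a list of dicts, best first, with "conf" (0 to 1); they miss things now and then, are a little off and sometimes report something else, mostly with a low value. They report only what shows in the picture. A call takes as long as a camera call. They do not tell look-alikes from the thing itself.
- find_in(picture, thing): "box" ([centre column, centre row, width, height] in pixels, round what is visible of it).
- silhouettes(picture, thing): "mask" (400x640 bool, what is visible of it) and "box" ([centre column, centre row, width, height] in pixels, round what is visible of it).
The state is a dict: "clock": time; "joint_pos": joint angles; "qvel": joint speeds; "tau": joint torques, N m; "tcp_pos": TCP position; "orientation": TCP orientation; "wrist_force": force on the tool from outside, world axes, zero at the start; "ft_torque": the same for the moment, N m; "finger_gap": finger opening in m.
Only numpy, scipy, OpenCV 4.12 (cv2) and the standard library are available. Lean on these libraries where they do the work, as an engineer would, in place of code of your own. Each camera call takes 0.05 s, during which the arm holds its last target.

## Working session

There is one attempt and no reset: what is moved stays moved. The work goes in short steps, Python scripts to look and compute and a tool call to move; the robot and the scene stay as the last step left them, time stands still between calls to the robot, and variables do not carry over. Pictures are saved under pics/ and viewed, and the job is handed in when it is done.

Besides the shell and the picture viewer there is one more tool, called after "Request:" as a command line: name --argument value ..., lists and objects as JSON in quotes. send_rows: Moves the arm, as the interface text tells. Its arguments: {"type":"object","properties":{"deltas":{"type":"array","items":{"type":"array","items":{"type":"array","items":{"type":"number"}}}},"jaw":{"type":"number"},"force":{"type":"number"}},"required":["deltas"]}

```bash
mkdir -p pics; cat > h.py <<'E'
import numpy as np, cv2, pickle
from workcell import *
def save(d,n): cv2.imwrite('pics/'+n, cv2.cvtColor(d['img'],cv2.COLOR_RGB2BGR))
def foc(d): return d['img'].shape[0]/2/np.tan(np.radians(d['vfov'])/2)
def unproj(d,u,v,z):
    f=foc(d); p=np.stack([(u-d['cx'])*z/f,(v-d['cy'])*z/f,z*np.ones_like(u*1.0)],-1)
    return (p-d['t'])@d['R']
def proj(d,X):
    c=np.asarray(X)@d['R'].T+d['t']; f=foc(d)
    return np.stack([c[...,0]/c[...,2]*f+d['cx'],c[...,1]/c[...,2]*f+d['cy']],-1)
def cloud(d):
    v,u=np.mgrid[0:400,0:640]; return unproj(d,u,v,d['z_map'])
E
python3 - <<'E'
from h import *
s=get_state();print(s)
for n in('scene','top'):
    d=read_camera(n);save(d,n+'0.png');pickle.dump(d,open(n+'0.pkl','wb'))
    for t in('caddy_mid','tea_caddy_mid','clamp','stop','pad_face','front_grip','rear_grip','bar'):
        print(n,t,[(round(float(r['conf']),2),[round(float(x)) for x in r['box']]) for r in find_in(d,t)[:4]])
print(get_state()['clock'])
E
```

```text
{'clock': 0.0, 'joint_pos': array([-1.46857576e+00,  3.14003729e-01,  4.49753778e-02,  1.30359718e+00,
        2.97265605e-05,  1.43122037e+00]), 'qvel': array([-0.00023149, -0.0007977 ,  0.00107595, -0.00072445,  0.00077172,
        0.00066348]), 'tau': array([-4.97424971e-04, -4.80624747e+01,  2.98533458e+01,  1.93599978e-02,
       -1.43660513e-04,  8.02931993e-06]), 'tcp_pos': array([ 0.13764242, -0.55775707,  0.23040551]), 'orientation': array([-9.14164310e-04,  9.92700289e-01,  1.20603898e-01,  3.19423366e-05]), 'wrist_force': array([ 8.05325461e-01, -9.58660660e-01, -7.77545310e-04]), 'ft_torque': array([-0.00610936, -0.00129393,  0.00210734]), 'finger_gap': 0.08533384963815555}
scene caddy_mid [(0.91, [332, 169, 24, 28]), (0.73, [370, 159, 26, 27]), (0.7, [361, 184, 24, 21]), (0.57, [290, 143, 17, 24])]
scene tea_caddy_mid [(0.8, [330, 133, 19, 29])]
scene clamp [(0.71, [267, 251, 85, 130]), (0.42, [263, 257, 45, 82])]
scene stop [(0.88, [297, 198, 17, 25]), (0.48, [374, 221, 26, 24])]
scene pad_face [(0.6, [280, 224, 12, 13])]
scene front_grip [(0.71, [401, 191, 37, 23]), (0.63, [257, 248, 19, 23]), (0.19, [268, 252, 88, 126])]
scene rear_grip [(0.76, [244, 264, 16, 19])]
scene bar [(0.78, [262, 258, 56, 82])]
top caddy_mid [(0.9, [251, 182, 18, 21]), (0.88, [218, 187, 25, 22]), (0.79, [251, 216, 24, 17]), (0.66, [238, 274, 17, 22])]
top tea_caddy_mid [(0.95, [204, 241, 15, 23])]
top clamp [(0.82, [356, 220, 126, 44]), (0.39, [342, 220, 13, 9])]
top stop [(0.7, [300, 226, 10, 23])]
top pad_face []
top front_grip []
top rear_grip [(0.61, [405, 210, 12, 18])]
top bar [(0.57, [376, 220, 79, 14]), (0.55, [291, 151, 21, 26]), (0.24, [217, 187, 25, 21])]
0.9
```

View pics.

View pics/scene0.png

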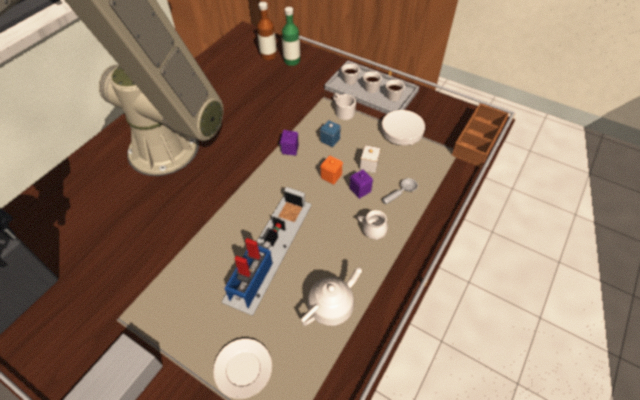

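View pics/top0.png

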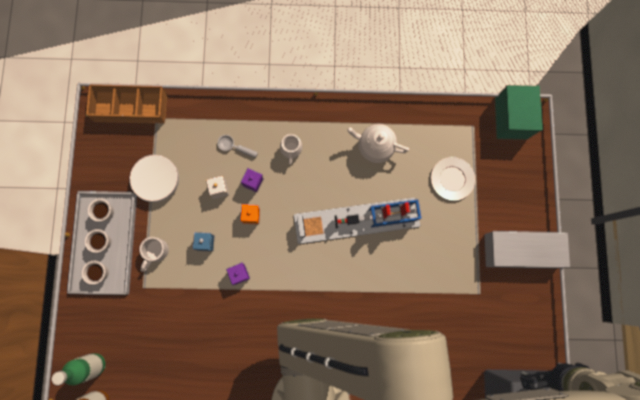

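```bash
python3 - <<'E'
from h import *
d=pickle.load(open('top0.pkl','rb'));e=pickle.load(open('scene0.pkl','rb'))
f=lambda im,s:cv2.resize(im,None,fx=s,fy=s,interpolation=cv2.INTER_CUBIC)[:,:,::-1]
cv2.imwrite('pics/t_crop.png',f(d['img'][130:290,190:350],3.7))
cv2.imwrite('pics/s_crop.png',f(e['img'][120:240,270:430],4.9))
cv2.imwrite('pics/tc_crop.png',f(d['img'][180:260,280:440],5))
cv2.imwrite('pics/sc_crop.png',f(e['img'][170:330,210:350],3.7))
for x in(d,e): print(foc(x), -x['R'].T@x['t'], x['R'].round(3).tolist())
P=cloud(d)
z=P[...,2]
for a in [(182,251),(187,218),(216,251),(274,238),(241,204),(220,342)]: print(a,P[a].round(3))
E
```

```text
502.13106949119623 [0.33217071 0.02533664 1.51359231] [[0.018, -1.0, 0.02], [-0.985, -0.021, -0.172], [0.172, -0.017, -0.985]]
448.4564326751794 [ 0.99045626 -0.59765865  1.08237666] [[0.845, 0.535, -0.017], [0.415, -0.675, -0.61], [-0.337, 0.509, -0.792]]
(182, 251) [0.631 0.189 0.062]
(187, 218) [0.612 0.284 0.068]
(216, 251) [0.529 0.185 0.066]
(274, 238) [0.362 0.214 0.072]
(241, 204) [0.454 0.316 0.069]
(220, 342) [ 0.526 -0.081  0.045]
```

View pics/t_crop.png

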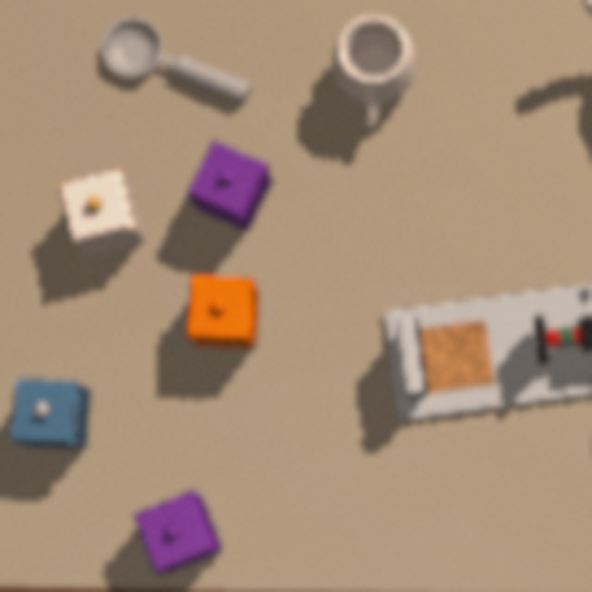

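View pics/s_crop.png

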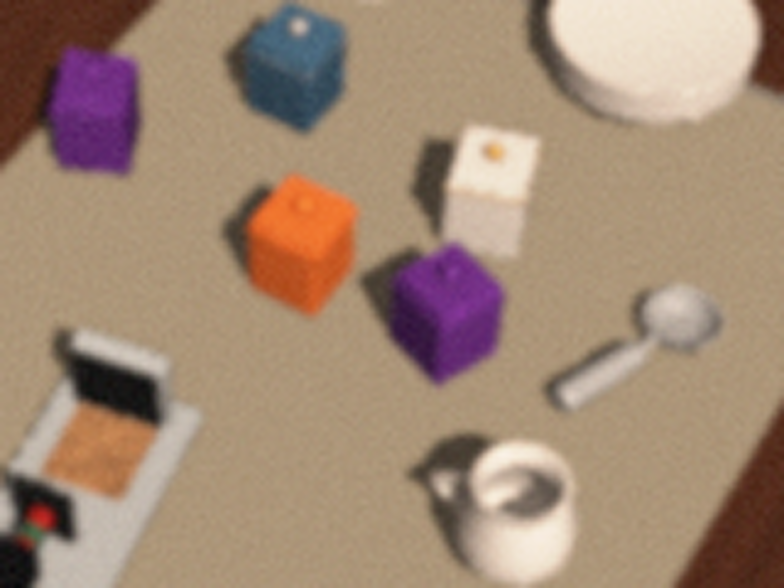

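View pics/tc_crop.png

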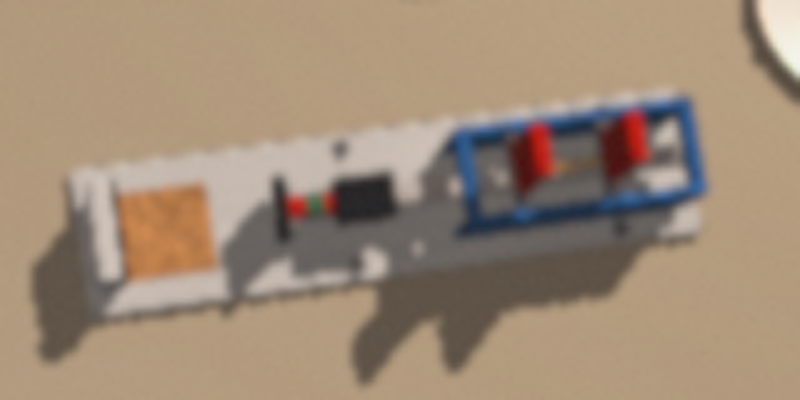

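View pics/sc_crop.png

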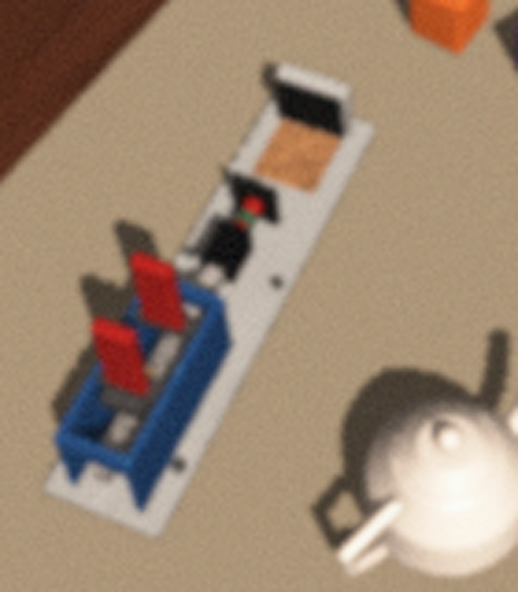

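```bash
cat > fit.py <<'E'
from h import *
d=pickle.load(open('top0.pkl','rb'));e=pickle.load(open('scene0.pkl','rb'))
for n,c in(('top',d),('scene',e)):
    P=cloud(c);x,y,z=P[...,0],P[...,1],P[...,2]
    ok=c['z_map']>0
    def rect(m,l,):
        q=P[m][:,:2]
        if len(q)<4: print(n,l,'few');return
        r=cv2.minAreaRect((q*1000).astype(np.float32)); 
        print(n,l,len(q),'z',P[m][:,2].mean().round(4),P[m][:,2].std().round(4),'mean',q.mean(0).round(4),'rect',np.round(r[0],1),np.round(r[1],1),round(r[2],1))
    near=lambda a,b,r:(abs(x-a)<r)&(abs(y-b)<r)&ok
    rect(near(.612,.284,.06)&(z>.058)&(z<.072),'caddy top')
    rect(near(.612,.284,.06)&(z>.02)&(z<.085),'caddy all')
    rect(near(.629,.189,.05)&(z>.058)&(z<.072),'purple top')
    im=c['img'].astype(int);R,G,B=im[...,0],im[...,1],im[...,2]
    reg=(x>.4)&(x<.65)&(y>-.35)&(y<.09)&ok
    rect(reg&(z>.06)&(y>.0)&(z<.072),'stop top')
    red=reg&(R>120)&(G<70)&(B<70)
    rect(red&(z>.14),'red top')
    m=red&(z>.09)
    k,lab,st,cc=cv2.connectedComponentsWithStats(m.astype(np.uint8))
    for i in range(1,k):
        if st[i,4]>8: rect(lab==i,'grip%d'%i)
    rect(reg&(z>.072)&(z<.09)&(B>R+20),'housing top')
    rect(reg&(R>150)&(R-B>60)&(z<.03)&(y>-.03),'cork')
    rect(reg&(z>.005)&(z<.2)&(x>.42),'clamp all')
    rect(reg&(z>.005)&(z<.016),'plate')
E
python3 fit.py
```

```text
top caddy top 254 z 0.0655 0.0032 mean [0.6167 0.292 ] rect [617.8 292.5] [49.6 50. ] 14.8
top caddy all 353 z 0.0607 0.0121 mean [0.614  0.2899] rect [617.  293.2] [52.1 51.5] 16.8
top purple top 259 z 0.0653 0.0034 mean [0.6405 0.1894] rect [641.1 190.2] [49.6 50.5] 66.2
top stop top 105 z 0.0655 0.0029 mean [0.5031 0.0399] rect [503.8  39.8] [59.2 16.8] 9.3
top red top 66 z 0.1574 0.0025 mean [ 0.5468 -0.2242] rect [ 546.2 -224. ] [25.8 61.8] 6.7
top grip1 33 z 0.1578 0.0022 mean [ 0.5503 -0.2503] rect [ 549.4 -250. ] [26.   8.4] 2.5
top grip2 33 z 0.1569 0.0028 mean [ 0.5433 -0.1981] rect [ 542.9 -197.6] [25.   8.9] 2.6
top housing top 285 z 0.0797 0.0032 mean [ 0.5462 -0.2324] rect [ 547.9 -233.6] [ 58.5 140. ] 9.1
top cork 307 z 0.011 0.0033 mean [0.5107 0.0035] rect [510.8   3.5] [53.8 53. ] 9.3
top clamp all 4236 z 0.0286 0.0343 mean [ 0.5294 -0.1247] rect [ 534.7 -130.5] [439.  229.1] 89.9
top plate 2986 z 0.0094 0.0029 mean [ 0.523  -0.1038] rect [ 524.7 -130.5] [439.  249.2] 89.9
scene caddy top 198 z 0.0656 0.003 mean [0.6208 0.2862] rect [619.6 289. ] [49.3 51.6] 15.2
sc
[... 242 characters left out ...]
ect [506.   36.8] [59.2 20.3] 12.0
scene red top 154 z 0.1538 0.0061 mean [ 0.5499 -0.231 ] rect [ 549.1 -228.3] [28.5 63. ] 9.5
scene grip1 178 z 0.1313 0.0221 mean [ 0.5458 -0.2044] rect [ 544.6 -202.4] [28.9  9.8] 7.9
scene grip2 182 z 0.1322 0.0225 mean [ 0.5546 -0.2565] rect [ 553.2 -254.9] [28.7  9.8] 7.4
scene housing top 385 z 0.0798 0.0031 mean [ 0.5599 -0.2496] rect [ 549.2 -236.7] [ 60.1 142.7] 8.9
scene cork 276 z 0.0119 0.0022 mean [5.099e-01 5.000e-04] rect [510.5   0. ] [55.8 59.1] 9.4
scene clamp all 4823 z 0.0398 0.0384 mean [ 0.5443 -0.1551] rect [ 534.9 -130.2] [438.8 229.6] 89.8
scene plate 2472 z 0.0101 0.0028 mean [ 0.5379 -0.1244] rect [ 525.9 -130.3] [248.2 438.8] 0.1
```

Request:
send_rows --deltas '[[[2.4, 4.2, 0, 0, 0, 7.6], [4.8, 8.4, 0, 0, 0, 15.2], [7.2, 12.6, 0, 0, 0, 22.8], [9.6, 16.8, 0, 0, 0, 30.4], [12, 21, 0, 0, 0, 38], [14.4, 25.2, 0, 0, 0, 45.6], [16.8, 29.4, 0, 0, 0, 53.2], [19.2, 33.6, 0, 0, 0, 60.8], [21.6, 37.8, 0, 0, 0, 68.4], [24, 42, 0, 0, 0, 76], [26.4, 46.2, 0, 0, 0, 83.6], [28.8, 50.4, 0, 0, 0, 91.2]]]' --jaw 1 --force 30

```text
clock: 2.1
tcp_pos: [0.4264, -0.0524, 0.2318]
orientation: [0.001, 0.606, 0.795, 0.0]
wrist_force: [1.7, 0.1, -0.2]
finger_gap: 0.0852
```

Request:
send_rows --deltas '[[[2.4, 4.3, 0, 0, 0, 0], [4.8, 8.6, 0, 0, 0, 0], [7.2, 12.9, 0, 0, 0, 0], [9.6, 17.2, 0, 0, 0, 0], [12, 21.5, -1, 0, 0, 0], [14.4, 25.8, -2, 0, 0, 0], [16.8, 30.1, -4, 0, 0, 0], [19.3, 34.5, -7, 0, 0, 0], [19.3, 34.5, -9, 0, 0, 0], [19.3, 34.5, -9, 0, 0, 0]]]'

```text
clock: 3.1
tcp_pos: [0.6165, 0.2918, 0.1358]
orientation: [-0.002, 0.607, 0.794, -0.003]
wrist_force: [-0.7, -1.0, -1.3]
finger_gap: 0.0849
```

```bash
python3 - <<'E'
from h import *
from scipy.spatial.transform import Rotation as R
s=get_state();q=s['orientation'];Rm=R.from_quat([*q[1:],q[0]]).as_matrix()
print(s['clock'],s['tcp_pos'].round(4),Rm.round(4).tolist(),np.degrees(np.arctan2(Rm[1,1],Rm[0,1])))
T=[]
for n in('scene','top'):
    d=read_camera(n);save(d,n+'1.png');pickle.dump(d,open(n+'1.pkl','wb'))
    u,v=proj(d,s['tcp_pos']);print(n,u,v)
    u,v=int(u),int(v)
    c=d['img'][max(0,v-70):v+70,max(0,u-80):u+80].copy()
    T.append(cv2.resize(c,(640,int(640*c.shape[0]/c.shape[1])),interpolation=cv2.INTER_CUBIC))
    cv2.imwrite('pics/%s1c.png'%n,T[-1][:,:,::-1])
E
```

```text
3.1 [0.6165 0.2918 0.1358] [[-0.2622, 0.965, -0.0075], [0.965, 0.2622, -0.0024], [-0.0004, -0.0079, -1.0]] 15.201822940424933
scene 372.27334008240547 134.7456421654901
top 211.2242656013942 180.7955865135639
```

View pics/scene1c.png

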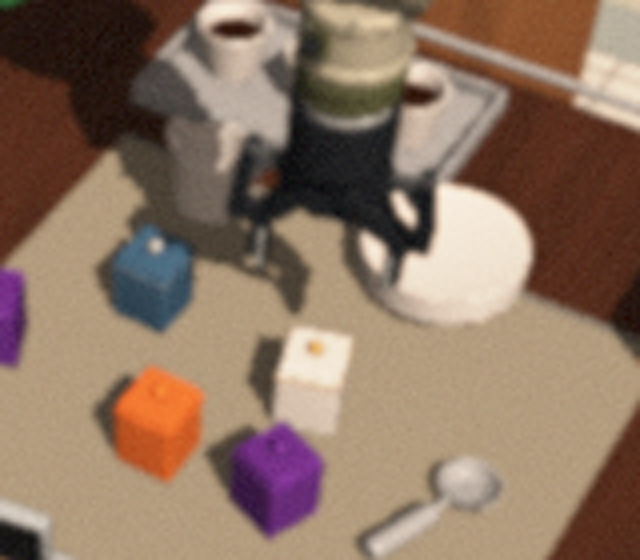

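View pics/top1c.png

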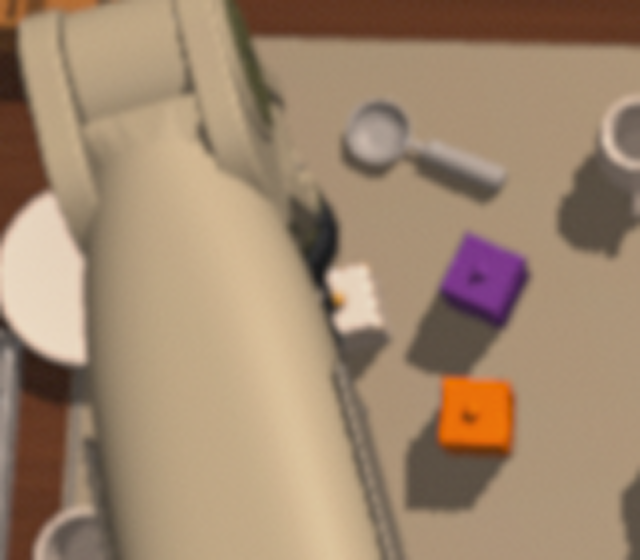

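Request:
send_rows --deltas '[[[0, 0, -3, 0, 0, 0], [0, 0, -6, 0, 0, 0], [0, 0, -8.5, 0, 0, 0], [0, 0, -10.5, 0, 0, 0], [0, 0, -11.8, 0, 0, 0], [0, 0, -12, 0, 0, 0], [0, 0, -12, 0, 0, 0]]]'

```text
clock: 3.9
tcp_pos: [0.6194, 0.2903, 0.0228]
orientation: [0.0, 0.609, 0.793, 0.001]
wrist_force: [0.1, 0.4, -0.7]
finger_gap: 0.0854
```

Request:
send_rows --deltas '[[[0, 0, -0.3, 0, 0, 0], [0, 0, -0.3, 0, 0, 0], [0, 0, -0.3, 0, 0, 0], [0, 0, -0.3, 0, 0, 0], [0, 0, -0.3, 0, 0, 0], [0, 0, -0.3, 0, 0, 0]]]' --jaw -1 --force 35

```text
clock: 4.5
tcp_pos: [0.6192, 0.2909, 0.0194]
orientation: [0.0, 0.608, 0.794, 0.001]
wrist_force: [-1.6, -0.1, 5.9]
finger_gap: 0.0498
```

Request:
send_rows --deltas '[[[0, 0, 2, 0, 0, 0], [0, 0, 5, 0, 0, 0], [0, 0, 9, 0, 0, 0], [-1, -2, 12, 0, 0, 0], [-2.5, -6, 13, 0, 0, -2], [-4, -10, 13, 0, 0, -4], [-5.5, -14.5, 13, 0, 0, -6], [-7, -19, 13, 0, 0, -6], [-8.5, -23, 13, 0, 0, -6], [-10, -27, 13, 0, 0, -6], [-10.8, -29.3, 12, 0, 0, -6], [-10.8, -29.3, 10, 0, 0, -6]]]'

```text
clock: 5.7
tcp_pos: [0.5103, -0.0053, 0.1189]
orientation: [0.001, 0.651, 0.759, 0.0]
wrist_force: [1.6, -0.1, -3.1]
finger_gap: 0.0496
```

Request:
send_rows --deltas '[[[0, 0, 0, 0, 0, 0], [0, 0, -1, 0, 0, 0], [0, 0, -1, 0, 0, 0]]]'

```text
clock: 6.0
tcp_pos: [0.5102, -0.0017, 0.1073]
orientation: [-0.001, 0.649, 0.761, -0.0]
wrist_force: [-0.5, 0.6, -3.2]
finger_gap: 0.0498
```

```bash
python3 - <<'E'
from h import *
s=get_state();print(s['clock'],s['tcp_pos'].round(4),s['orientation'].round(4),s['wrist_force'])
for n in('scene','top'):
    d=read_camera(n);pickle.dump(d,open(n+'2.pkl','wb'))
    c=d['img'][140:260,210:370];cv2.imwrite('pics/%s2c.png'%n,cv2.resize(c,None,fx=4.5,fy=4.5,interpolation=cv2.INTER_CUBIC)[:,:,::-1])
E
```

```text
6.0 [ 0.5102 -0.0017  0.1073] [-8.000e-04  6.487e-01  7.610e-01 -4.000e-04] [-0.53199429  0.64765414 -3.17306111]
```

View pics/scene2c.png

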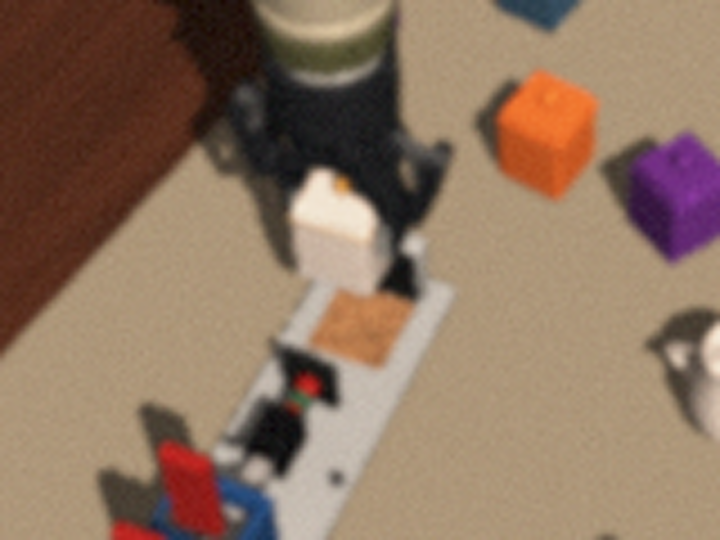

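View pics/top2c.png

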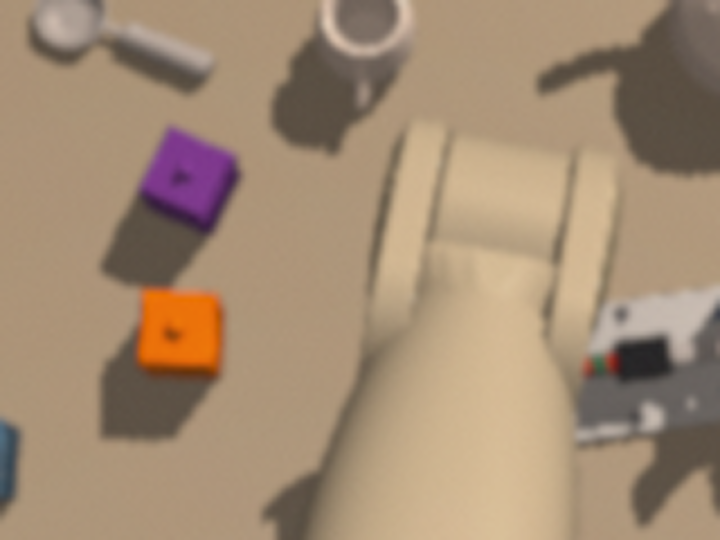

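```bash
python3 - <<'E'
from h import *
d=pickle.load(open('scene2.pkl','rb'))
P=cloud(d);x,y,z=P[...,0],P[...,1],P[...,2];im=d['img'].astype(int)
o=np.array([.5295,-.1166]);a=np.radians(9.1);Y=np.array([-np.sin(a),np.cos(a)]);X=np.array([np.cos(a),np.sin(a)])
q=P[...,:2]-o;cx=q@X;cy=q@Y
m=(abs(cx)<.05)&(cy>.06)&(cy<.2)&(z>.07)&(z<.19)&(im.min(-1)>100)&(d['z_map']>0)
print(m.sum(),'clampx',np.percentile(cx[m],[1,5,50,95,99])*1e3,'y',np.percentile(cy[m],[1,5,50,95,99])*1e3,'z',np.percentile(z[m],[1,5,50,95,99])*1e3)
E
```

```text
420 clampx [-29.71415075 -22.80938866   1.61631043  24.76728088  28.78596142] y [ 89.63038747  90.5142699   93.99605805 117.06499449 124.22902567] z [ 89.96438208  95.39574013 138.81699056 156.8955256  157.84159641]
```

Request:
send_rows --deltas '[[[0, 0, -2, 0, 0, 0], [0, 0, -4, 0, 0, 0], [0, 0, -6, 0, 0, 0], [0, 0, -6.8, 0, 0, 0], [0, 0, -7.2, 0, 0, 0], [0, 0, -7.4, 0, 0, 0], [0, 0, -7.5, 0, 0, 0], [0, 0, -7.6, 0, 0, 0], [0, 0, -7.6, 0, 0, 0]]]'

```text
clock: 7.0
tcp_pos: [0.5111, -0.0024, 0.0328]
orientation: [0.0, 0.649, 0.761, 0.0]
wrist_force: [1.1, -0.3, -3.7]
finger_gap: 0.0499
```

Request:
send_rows --deltas '[[[0, 0, -0.1, 0, 0, 0], [0, 0, -0.2, 0, 0, 0], [0, 0, -0.25, 0, 0, 0], [0, 0, -0.25, 0, 0, 0]]]'

```text
clock: 7.4
tcp_pos: [0.5106, -0.0023, 0.0297]
orientation: [-0.0, 0.649, 0.761, -0.0]
wrist_force: [0.3, -0.7, -3.1]
finger_gap: 0.0498
```

Not yet touching (load still -3 N).

Request:
send_rows --deltas '[[[0, 0, -0.1, 0, 0, 0], [0, 0, -0.2, 0, 0, 0], [0, 0, -0.2, 0, 0, 0]]]'

```text
clock: 7.7
tcp_pos: [0.5107, -0.0023, 0.0293]
orientation: [0.0, 0.649, 0.761, 0.0]
wrist_force: [-4.8, -0.5, 10.3]
finger_gap: 0.0496
```

Request:
send_rows --deltas '[[[0, 0, 0.1, 0, 0, 0], [0, 0, 0.1, 0, 0, 0], [0, 0, 0.1, 0, 0, 0]]]'

```text
clock: 8.0
tcp_pos: [0.511, -0.0024, 0.0293]
orientation: [0.0, 0.649, 0.761, 0.0]
wrist_force: [-1.8, 0.0, 5.8]
finger_gap: 0.0497
```

Request:
send_rows --deltas '[[[0, 0, 0, 0, 0, 0], [0, 0, 0, 0, 0, 0], [0, 0, 0, 0, 0, 0], [0, 0, 0, 0, 0, 0], [0, 0, 2, 0, 0, 0], [0, 0, 5, 0, 0, 0], [0, 0, 9, 0, 0, 0], [0, 0, 13, 0, 0, 0], [0, 0, 17, 0, 0, 0], [0, 0, 20, 0, 0, 0]]]' --jaw 1

```text
clock: 9.0
tcp_pos: [0.5112, -0.0024, 0.2315]
orientation: [0.001, 0.649, 0.761, 0.001]
wrist_force: [0.8, -0.6, 0.2]
finger_gap: 0.0855
```

Request:
send_rows --deltas '[[[0.3, -1.8, 0, 0, 0, -7.5], [0.6, -3.7, 0, 0, 0, -15], [0.9, -5.6, 0, 0, 0, -22.5], [1.2, -7.5, 0, 0, 0, -30], [1.5, -9.3, 0, 0, 0, -37.5], [1.8, -11.2, 0, 0, 0, -45], [2.1, -13.1, 0, 0, 0, -52.5], [2.4, -15, 0, 0, 0, -60], [2.7, -16.8, 0, 0, 0, -67.5], [3, -18.7, 0, 0, 0, -75], [3.3, -20.6, 0, 0, 0, -82.5], [3.6, -22.4, 0, 0, 0, -90]]]'

```text
clock: 10.2
tcp_pos: [0.5467, -0.2272, 0.2286]
orientation: [-0.0, 0.997, 0.076, -0.0]
wrist_force: [-0.3, -0.6, -0.5]
finger_gap: 0.085
```

Request:
send_rows --deltas '[[[0, 0, 0, 0, 0, 0], [0, 0, -1, 0, 0, 0], [0, 0, -2, 0, 0, 0], [0, 0, -2, 0, 0, 0]]]'

```text
clock: 10.6
tcp_pos: [0.5455, -0.2248, 0.2065]
orientation: [-0.001, 0.997, 0.08, -0.002]
wrist_force: [-0.4, 0.3, 0.8]
finger_gap: 0.0857
```

```bash
python3 - <<'E'
from h import *
s=get_state();print(s['clock'],s['tcp_pos'].round(4),s['orientation'].round(4),s['joint_pos'].round(2))
for n in('scene','top'):
    d=read_camera(n);pickle.dump(d,open(n+'3.pkl','wb'))
    c=d['img'][170:330,200:360] if n=='scene' else d['img'][150:270,270:430]
    cv2.imwrite('pics/%s3c.png'%n,cv2.resize(c,None,fx=3.7 if n=='scene' else 4.5,fy=3.7 if n=='scene' else 4.5,interpolation=cv2.INTER_CUBIC)[:,:,::-1])
o=np.array([.5295,-.1166]);a=np.radians(9.1);Y=np.array([-np.sin(a),np.cos(a)]);X=np.array([np.cos(a),np.sin(a)])
for n in('scene','top'):
    d=pickle.load(open(n+'3.pkl','rb'))
    P=cloud(d);z=P[...,2];im=d['img'].astype(int)
    q=P[...,:2]-o;cx=q@X*1e3;cy=q@Y*1e3
    m=(abs(cx)<45)&(cy>80)&(cy<143)&(z>.068)&(z<.08)&(d['z_map']>0)&(im.min(-1)>80)
    if m.sum()>10: print(n,m.sum(),cv2.minAreaRect(np.stack([cx[m],cy[m]],1).astype(np.float32)))
    m=(abs(cx)<45)&(cy>80)&(cy<190)&(z>.058)&(d['z_map']>0)
    if m.sum()>10: print(n,m.sum(),cx[m].min(),cx[m].max(),cy[m].min(),cy[m].max())
E
```

```text
10.6 [ 0.5455 -0.2248  0.2065] [-0.0011  0.9968  0.0799 -0.0016] [-0.53  0.35  0.04  1.26  0.    2.45]
scene 242 ((0.9116649627685547, 113.7440185546875), (49.9733772277832, 49.79169464111328), 0.1782655268907547)
scene 429 -28.790122915451608 30.7683398133602 88.08350894714339 165.142858922738
top 238 ((-0.915496826171875, 118.01665496826172), (50.46103286743164, 49.30539321899414), 0.6668288111686707)
top 424 -30.29556669758688 28.754568360405674 93.20436361712588 166.98416436586984
```

View pics.

View pics/scene3c.png

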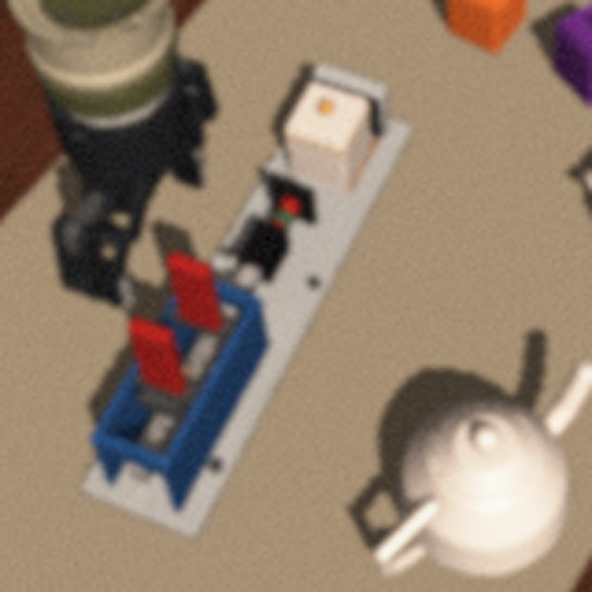

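View pics/top3c.png

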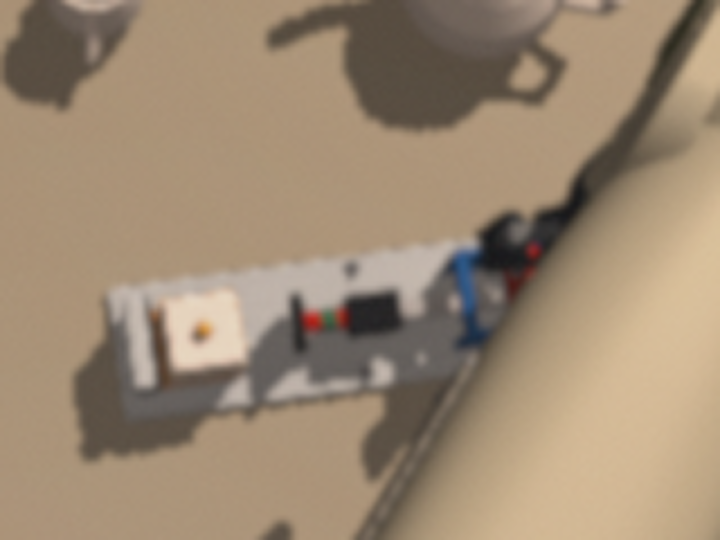

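Request:
send_rows --deltas '[[[0, 0, -2, 0, 0, 0], [0, 0, -4, 0, 0, 0], [0, 0, -6, 0, 0, 0], [0, 0, -8, 0, 0, 0], [0, 0, -9.5, 0, 0, 0], [0, 0, -10, 0, 0, 0], [0, 0, -10, 0, 0, 0], [0, 0, -10, 0, 0, 0]]]'

```text
clock: 11.5
tcp_pos: [0.5472, -0.2264, 0.1098]
orientation: [0.0, 0.997, 0.079, 0.001]
wrist_force: [-0.4, -0.7, -0.7]
finger_gap: 0.0854
```

```bash
cat > pad.py <<'E'
from h import *
o=np.array([.5295,-.1166]);a=np.radians(9.1);Y=np.array([-np.sin(a),np.cos(a)]);X=np.array([np.cos(a),np.sin(a)])
off={'top':(-.9,1.8),'scene':(.9,-2.1)}
def meas(n,d):
    P=cloud(d);z=P[...,2];im=d['img'].astype(int)
    R,G,B=im[...,0],im[...,1],im[...,2]
    q=P[...,:2]-o;cx=q@X*1e3-off[n][0];cy=q@Y*1e3-off[n][1]
    reg=(d['z_map']>0)&(abs(cx)<30)&(z>.025)
    blk=reg&(im.max(-1)<60)&(cy>-30)&(cy<140)&(z>.048)&(z<.067)
    red=reg&(R>100)&(R>2*G)&(R>2*B)&(cy>0)&(cy<145)&(z<.07)&(abs(cx)<15)
    grn=reg&(G>R+15)&(G>B+5)&(cy>0)&(cy<145)&(z<.07)&(abs(cx)<15)
    f=lambda m:(int(m.sum()),np.percentile(cy[m],[2,50,98]).round(1).tolist() if m.sum()>2 else None)
    cad=reg&(cy>75)&(cy<148)&(z>.068)&(z<.08)&(im.min(-1)>80)
    r=cv2.minAreaRect(np.stack([cx[cad],cy[cad]],1).astype(np.float32)) if cad.sum()>10 else None
    print(n,'black',f(blk),'red',f(red),'green',f(grn),'caddy',np.round(r[0],1) if r else None,round(r[2],1) if r else None)
    h=np.histogram(cy[blk],bins=np.arange(-30,100,4));print(h[0].tolist())
E
cat > look.py <<'E'
from pad import *
import sys
k=sys.argv[1];T=[]
print(get_state()['clock'])
o3=np.array([*(o+Y*.075),.04])
for n in('scene','top'):
    d=read_camera(n);pickle.dump(d,open(n+k+'.pkl','wb'));meas(n,d)
    u,v=proj(d,o3).astype(int)
    T.append(cv2.resize(d['img'][v-35:v+35,u-42:u+42],None,fx=4.7,fy=4.7,interpolation=cv2.INTER_CUBIC))
cv2.imwrite('pics/look%s.png'%k,np.hstack(T)[:,:,::-1])
E
python3 - <<'E'
from pad import *
for n in('scene','top'):
    for k in '03': meas(n,pickle.load(open(n+k+'.pkl','rb')))
E
```

```text
scene black (149, [-13.5, 6.8, 52.5]) red (19, [31.2, 44.5, 49.8]) green (3, [32.2, 33.0, 33.7]) caddy None None
[0, 0, 0, 1, 19, 11, 17, 11, 13, 13, 15, 8, 4, 0, 0, 0, 0, 0, 0, 3, 34, 0, 0, 0, 0, 0, 0, 0, 0, 0, 0, 0]
scene black (146, [-13.2, 6.9, 52.8]) red (18, [38.2, 44.1, 49.9]) green (2, None) caddy [  0.  115.8] 0.2
[0, 0, 0, 2, 16, 11, 15, 11, 14, 14, 13, 10, 2, 0, 0, 0, 0, 0, 0, 3, 34, 1, 0, 0, 0, 0, 0, 0, 0, 0, 0, 0]
top black (82, [-10.4, 4.7, 55.4]) red (17, [22.2, 40.8, 50.1]) green (4, [31.6, 32.0, 33.7]) caddy None None
[0, 0, 0, 0, 3, 8, 12, 11, 10, 10, 10, 8, 3, 0, 0, 0, 0, 0, 0, 0, 2, 5, 0, 0, 0, 0, 0, 0, 0, 0, 0, 0]
top black (79, [-10.6, 3.9, 55.0]) red (16, [22.4, 41.9, 50.0]) green (4, [31.4, 31.9, 34.1]) caddy [  0.3 116.5] 1.9
[0, 0, 0, 0, 3, 9, 11, 11, 10, 10, 10, 8, 2, 0, 0, 0, 0, 0, 0, 0, 0, 5, 0, 0, 0, 0, 0, 0, 0, 0, 0, 0]
```

Request:
send_rows --deltas '[[[0, 0, 0, 0, 0, 0], [0, 0, 0, 0, 0, 0], [0, 0, 0, 0, 0, 0], [0, 0, 0, 0, 0, 0], [0, 0, 0, 0, 0, 0]]]' --jaw 0.3 --force 30

```text
clock: 12.0
tcp_pos: [0.5477, -0.2272, 0.111]
orientation: [0.001, 0.997, 0.079, 0.001]
wrist_force: [-1.4, -1.4, 7.3]
finger_gap: 0.0557
```

Request:
send_rows --deltas '[[[0, 0, 0, 0, 0, 0], [0, 0, 0, 0, 0, 0], [0, 0, 0, 0, 0, 0], [0, 0, 0, 0, 0, 0], [0, 0, 0, 0, 0, 0]]]' --jaw -0.05

```text
clock: 12.5
tcp_pos: [0.5482, -0.2271, 0.1118]
orientation: [0.001, 0.997, 0.079, 0.002]
wrist_force: [-1.7, 0.8, 10.3]
finger_gap: 0.0406
```

```bash
python3 look.py 4
```

```text
12.5
scene black (146, [3.2, 22.7, 68.9]) red (18, [55.2, 62.3, 67.5]) green (2, None) caddy [  0.8 116.9] 1.2
[0, 0, 0, 0, 0, 0, 0, 2, 15, 12, 15, 11, 17, 12, 9, 14, 3, 0, 0, 0, 0, 0, 0, 3, 33, 0, 0, 0, 0, 0, 0, 0]
top black (88, [6.5, 22.9, 71.2]) red (12, [43.1, 59.8, 64.6]) green (3, [48.8, 49.1, 49.9]) caddy [ -0.5 116.8] 0.7
[0, 0, 0, 0, 0, 0, 0, 0, 1, 10, 10, 9, 11, 12, 10, 9, 7, 0, 0, 0, 0, 0, 0, 0, 3, 6, 0, 0, 0, 0, 0, 0]
```

Request:
send_rows --deltas '[[[0, 0, 0, 0, 0, 0], [0, 0, 0, 0, 0, 0], [0, 0, 0, 0, 0, 0]]]' --jaw -0.1

```text
clock: 12.9
tcp_pos: [0.5482, -0.2271, 0.112]
orientation: [0.001, 0.997, 0.079, 0.002]
wrist_force: [-1.3, 0.6, 11.8]
finger_gap: 0.0383
```

Request:
send_rows --deltas '[[[0, 0, 0, 0, 0, 0], [0, 0, 0, 0, 0, 0], [0, 0, 0, 0, 0, 0], [0, 0, 0, 0, 0, 0], [0, 0, 0, 0, 0, 0], [0, 0, 0, 0, 0, 0]]]' --jaw 0.8

```text
clock: 13.5
tcp_pos: [0.5466, -0.2263, 0.1086]
orientation: [-0.0, 0.997, 0.079, -0.0]
wrist_force: [0.0, 0.8, 0.3]
finger_gap: 0.0766
```

Request:
send_rows --deltas '[[[0, 0, 0, 0, 0, 0], [0, 0, 0, 0, 0, 0], [0, 0, 0, 0, 0, 0], [0, 0, 0, 0, 0, 0], [0, 0, 0, 0, 0, 0], [0, 0, 0, 0, 0, 0]]]' --jaw 0.2

```text
clock: 14.1
tcp_pos: [0.5472, -0.2272, 0.1108]
orientation: [0.001, 0.997, 0.079, 0.001]
wrist_force: [-2.9, -1.0, 10.3]
finger_gap: 0.0514
```

```bash
python3 look.py 5
```

```text
14.1
scene black (135, [16.9, 36.0, 82.5]) red (17, [69.0, 74.2, 79.4]) green (5, [61.1, 63.1, 66.5]) caddy [  0.4 115.6] 4.3
[0, 0, 0, 0, 0, 0, 0, 0, 0, 0, 0, 10, 15, 12, 11, 10, 14, 12, 15, 3, 1, 0, 0, 0, 0, 0, 0, 27, 5, 0, 0, 0]
top black (77, [19.9, 34.7, 64.7]) red (18, [52.0, 72.8, 79.0]) green (5, [60.8, 61.7, 64.4]) caddy [  0.2 116.7] 1.0
[0, 0, 0, 0, 0, 0, 0, 0, 0, 0, 0, 0, 5, 13, 10, 9, 11, 9, 11, 7, 0, 0, 0, 0, 0, 0, 0, 0, 2, 0, 0, 0]
```

Request:
send_rows --deltas '[[[0, 0, 0, 0, 0, 0], [0, 0, 0, 0, 0, 0], [0, 0, 0, 0, 0, 0], [0, 0, 0, 0, 0, 0]]]' --jaw 0.05

```text
clock: 14.6
tcp_pos: [0.5474, -0.2272, 0.1114]
orientation: [0.001, 0.997, 0.079, 0.001]
wrist_force: [-3.4, -1.0, 12.3]
finger_gap: 0.045
```

Request:
send_rows --deltas '[[[0, 0, 0, 0, 0, 0], [0, 0, 0, 0, 0, 0], [0, 0, 0, 0, 0, 0], [0, 0, 0, 0, 0, 0]]]' --jaw -0.08

```text
clock: 15.0
tcp_pos: [0.5476, -0.2272, 0.1115]
orientation: [0.001, 0.997, 0.079, 0.001]
wrist_force: [-3.4, -0.2, 13.2]
finger_gap: 0.039
```

```bash
python3 look.py 6
```

```text
15.0
scene black (140, [28.3, 47.0, 92.8]) red (14, [80.5, 83.1, 89.2]) green (5, [70.3, 71.7, 75.3]) caddy [  0.3 121.3] 1.2
[0, 0, 0, 0, 0, 0, 0, 0, 0, 0, 0, 0, 0, 1, 10, 19, 13, 10, 11, 17, 10, 11, 5, 2, 0, 0, 0, 0, 0, 5, 26, 0]
top black (78, [30.9, 45.4, 60.3]) red (11, [78.9, 82.4, 87.8]) green (5, [70.1, 72.7, 73.4]) caddy [  0.3 120.9] 0.2
[0, 0, 0, 0, 0, 0, 0, 0, 0, 0, 0, 0, 0, 0, 0, 9, 10, 11, 11, 12, 9, 9, 7, 0, 0, 0, 0, 0, 0, 0, 0, 0]
```

View pics/look6.png

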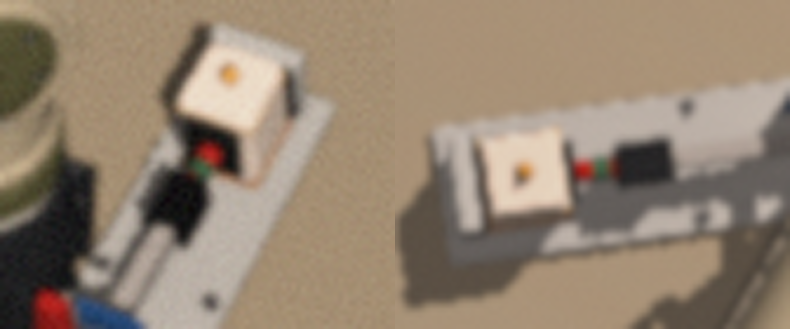

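Request:
send_rows --deltas '[[[0, 0, 0, 0, 0, 0], [0, 0, 0, 0, 0, 0], [0, 0, 0, 0, 0, 0], [0, 0, 0, 0, 0, 0], [0, 0, 0, 0, 0, 0], [0, 0, 0, 0, 0, 0]]]' --jaw 0.8

```text
clock: 15.7
tcp_pos: [0.5466, -0.2262, 0.1085]
orientation: [-0.0, 0.997, 0.079, -0.0]
wrist_force: [-0.8, 0.7, -0.1]
finger_gap: 0.0772
```

Request:
send_rows --deltas '[[[0, 0, 0, 0, 0, 0], [0, 0, 0, 0, 0, 0], [0, 0, 0, 0, 0, 0], [0, 0, 0, 0, 0, 0], [0, 0, 0, 0, 0, 0], [0, 0, 0, 0, 0, 0]]]' --jaw 0.28

```text
clock: 16.3
tcp_pos: [0.5472, -0.2272, 0.1101]
orientation: [0.001, 0.997, 0.079, 0.001]
wrist_force: [-2.6, -2.0, 6.0]
finger_gap: 0.055
```

```bash
python3 look.py 7
```

```text
16.3
scene black (140, [29.2, 50.1, 92.6]) red (15, [79.3, 85.0, 90.4]) green (6, [66.7, 71.3, 74.0]) caddy [  1.3 121.3] 89.0
[0, 0, 0, 0, 0, 0, 0, 0, 0, 0, 0, 0, 0, 0, 8, 15, 12, 11, 11, 13, 12, 11, 8, 4, 0, 0, 1, 0, 0, 8, 26, 0]
top black (79, [31.8, 46.3, 61.1]) red (11, [78.8, 82.4, 88.1]) green (5, [69.8, 72.5, 73.5]) caddy [  0.4 119.9] 0.1
[0, 0, 0, 0, 0, 0, 0, 0, 0, 0, 0, 0, 0, 0, 1, 6, 10, 11, 11, 11, 10, 10, 8, 1, 0, 0, 0, 0, 0, 0, 0, 0]
```

View pics/look7.png

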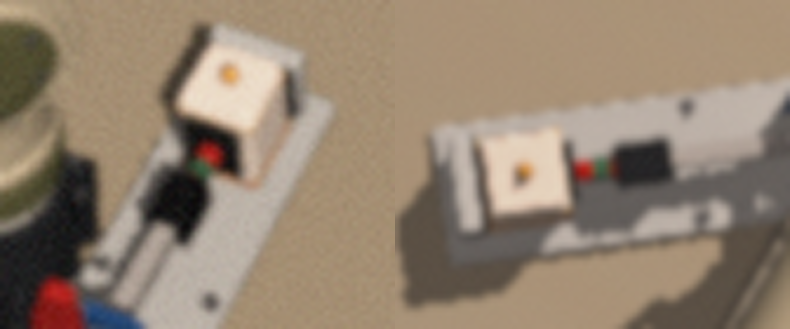

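Request:
send_rows --deltas '[[[0, 0, 0, 0, 0, 0], [0, 0, 0, 0, 0, 0], [0, 0, 0, 0, 0, 0], [0, 0, 0, 0, 0, 0]]]' --jaw 0.16

```text
clock: 16.8
tcp_pos: [0.5472, -0.2272, 0.111]
orientation: [0.001, 0.997, 0.079, 0.001]
wrist_force: [-3.3, -0.1, 10.2]
finger_gap: 0.0497
```

```bash
python3 look.py 8
```

```text
16.8
scene black (139, [33.3, 52.8, 94.0]) red (15, [82.9, 85.8, 90.7]) green (6, [68.0, 71.1, 75.4]) caddy [  0.9 123.2] 86.3
[0, 0, 0, 0, 0, 0, 0, 0, 0, 0, 0, 0, 0, 0, 0, 7, 18, 12, 11, 10, 15, 10, 13, 7, 6, 1, 0, 1, 0, 2, 23, 3]
top black (81, [37.1, 52.0, 67.8]) red (11, [82.2, 85.4, 91.3]) green (7, [70.0, 72.9, 75.6]) caddy [  0.8 121.3] 1.5
[0, 0, 0, 0, 0, 0, 0, 0, 0, 0, 0, 0, 0, 0, 0, 0, 5, 9, 10, 11, 9, 11, 10, 10, 6, 0, 0, 0, 0, 0, 0, 0]
```

View pics/look8.png

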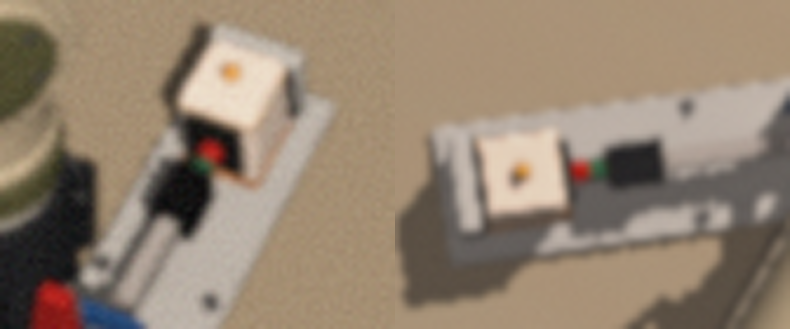

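Request:
send_rows --deltas '[[[0, 0, 0, 0, 0, 0], [0, 0, 0, 0, 0, 0], [0, 0, 0, 0, 0, 0], [0, 0, 0, 0, 0, 0]]]' --jaw 0.04

```text
clock: 17.3
tcp_pos: [0.5473, -0.2272, 0.1117]
orientation: [0.001, 0.997, 0.079, 0.001]
wrist_force: [-4.2, -0.0, 14.4]
finger_gap: 0.0446
```

```bash
python3 look.py 9
```

```text
17.3
scene black (137, [37.8, 58.1, 95.0]) red (18, [81.1, 85.3, 92.9]) green (0, None) caddy [  1.3 121.2] 1.6
[0, 0, 0, 0, 0, 0, 0, 0, 0, 0, 0, 0, 0, 0, 0, 0, 6, 15, 9, 14, 14, 10, 13, 9, 12, 5, 0, 0, 0, 0, 25, 5]
top black (80, [41.5, 57.1, 73.0]) red (12, [82.0, 85.4, 91.5]) green (0, None) caddy [  0.9 122.9] 0.8
[0, 0, 0, 0, 0, 0, 0, 0, 0, 0, 0, 0, 0, 0, 0, 0, 0, 3, 12, 9, 10, 8, 9, 12, 9, 8, 0, 0, 0, 0, 0, 0]
```

View pics/look9.png

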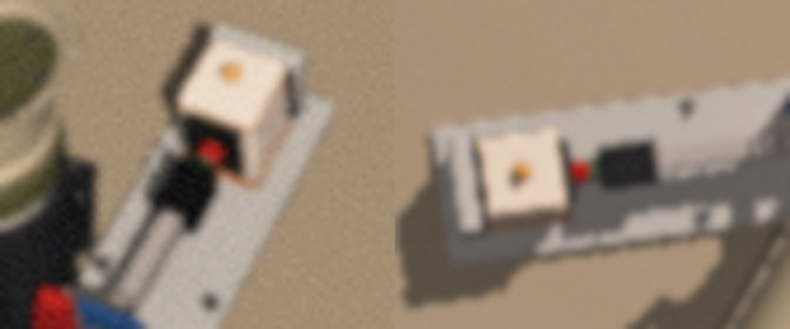

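```bash
cat > prof.py <<'E'
from pad import *
import sys
for n in('top','scene'):
  for k in sys.argv[1:]:
    d=pickle.load(open(n+k+'.pkl','rb'))
    ys=np.arange(-20,105,1.0);acc=0
    for xx in (-3,-1,1,3):
        w=o+(off[n][0]+xx)*1e-3*X+((ys+off[n][1])*1e-3)[:,None]*Y
        uv=proj(d,np.c_[w,np.full(len(ys),.046)]).astype(np.float32)
        acc=acc+cv2.remap(d['img'].astype(np.float32),uv[:,0][None],uv[:,1][None],cv2.INTER_LINEAR)[0]
    c=acc/4
    rg=c[:,0]-c[:,1]; gb=c[:,1]-(c[:,0]+c[:,2])/2
    print(n,k)
    i0=int({'0':15,'3':15}.get(k,52)+20)
    for i in range(i0,i0+44,2): print(int(ys[i]),c[i].astype(int).tolist(),end=' ')
    print()
E
python3 prof.py 3 6 7 8 9
```

```text
top 3
15 [41, 36, 37] 17 [50, 34, 35] 19 [69, 30, 30] 21 [95, 35, 30] 23 [117, 44, 35] 25 [126, 60, 46] 27 [112, 74, 56] 29 [92, 85, 63] 31 [72, 91, 67] 33 [75, 90, 66] 35 [89, 84, 62] 37 [115, 74, 54] 39 [138, 60, 46] 41 [154, 50, 40] 43 [159, 44, 37] 45 [149, 44, 39] 47 [129, 44, 39] 49 [100, 43, 39] 51 [72, 43, 40] 53 [57, 47, 45] 55 [63, 59, 57] 57 [80, 75, 72] 
top 6
52 [38, 37, 38] 54 [37, 36, 37] 56 [38, 35, 36] 58 [43, 33, 34] 60 [56, 34, 32] 62 [71, 39, 33] 64 [86, 50, 40] 66 [89, 66, 51] 68 [84, 79, 59] 70 [74, 88, 65] 72 [72, 90, 66] 74 [83, 87, 64] 76 [106, 80, 59] 78 [131, 66, 49] 80 [149, 53, 42] 82 [156, 45, 37] 84 [149, 43, 38] 86 [132, 44, 39] 88 [109, 47, 43] 90 [99, 67, 60] 92 [118, 99, 89] 94 [159, 141, 126] 
top 7
52 [38, 36, 38] 54 [37, 36, 37] 56 [38, 35, 37] 58 [41, 34, 35] 60 [51, 35, 34] 62 [65, 39, 35] 64 [79, 49, 39] 66 [82, 64, 49] 68 [80, 77, 58] 70 [71, 87, 65] 72 [71, 90, 66] 74 [83, 87, 64] 76 [107, 80, 59] 78 [131, 65, 48] 80 [148, 51, 39] 82 [155, 41, 34] 84 [148, 40, 34] 86 [132, 41, 36] 88 [109, 46, 42] 90 [99, 66, 60] 92 [118, 99, 88] 94 [159, 14
[... 1883 characters left out ...]
, 16] 56 [16, 16, 17] 58 [17, 16, 17] 60 [19, 18, 17] 62 [16, 16, 16] 64 [15, 15, 15] 66 [17, 15, 15] 68 [21, 21, 19] 70 [27, 32, 27] 72 [32, 45, 35] 74 [40, 60, 42] 76 [53, 74, 51] 78 [70, 79, 55] 80 [92, 77, 53] 82 [121, 68, 49] 84 [146, 57, 42] 86 [161, 46, 36] 88 [167, 39, 32] 90 [158, 33, 28] 92 [136, 29, 26] 94 [107, 28, 24] 
scene 9
52 [18, 19, 18] 54 [17, 17, 17] 56 [19, 18, 18] 58 [20, 18, 19] 60 [18, 15, 17] 62 [17, 14, 15] 64 [19, 18, 18] 66 [17, 17, 17] 68 [16, 15, 16] 70 [18, 17, 17] 72 [20, 21, 19] 74 [24, 27, 21] 76 [35, 37, 26] 78 [57, 48, 34] 80 [86, 57, 41] 82 [117, 58, 42] 84 [145, 53, 41] 86 [160, 43, 35] 88 [164, 35, 30] 90 [156, 31, 26] 92 [136, 28, 24] 94 [108, 28, 24]
```

Request:
send_rows --deltas '[[[0, 0, 0, 0, 0, 0], [0, 0, 0, 0, 0, 0], [0, 0, 0, 0, 0, 0], [0, 0, 0, 0, 0, 0], [0, 0, 0, 0, 0, 0], [0, 0, 0, 0, 0, 0], [0, 0, 0, 0, 0, 0], [0, 0, 0, 0, 0, 0]]]'

```text
clock: 18.2
tcp_pos: [0.5473, -0.2272, 0.1117]
orientation: [0.001, 0.997, 0.079, 0.001]
wrist_force: [-5.3, 0.7, 14.9]
finger_gap: 0.0448
```

```bash
python3 look.py A; python3 prof.py A | head -2; python3 - <<'E'
from h import *
save(pickle.load(open('topA.pkl','rb')),'topA.png')
save(pickle.load(open('sceneA.pkl','rb')),'sceneA.png')
E
```

```text
18.2
scene black (137, [38.5, 59.4, 94.9]) red (18, [80.4, 85.6, 92.0]) green (0, None) caddy [  1.5 122.6] 88.4
[0, 0, 0, 0, 0, 0, 0, 0, 0, 0, 0, 0, 0, 0, 0, 0, 1, 15, 15, 13, 12, 10, 16, 7, 11, 5, 0, 0, 0, 0, 25, 7]
top black (81, [41.6, 56.8, 72.2]) red (12, [81.9, 85.6, 91.3]) green (0, None) caddy [  0.4 121.8] 0.3
[0, 0, 0, 0, 0, 0, 0, 0, 0, 0, 0, 0, 0, 0, 0, 0, 0, 3, 12, 10, 8, 11, 9, 10, 12, 6, 0, 0, 0, 0, 0, 0]
top A
52 [38, 37, 37] 54 [38, 36, 37] 56 [37, 36, 37] 58 [36, 35, 36] 60 [37, 36, 36] 62 [38, 36, 37] 64 [38, 37, 38] 66 [37, 36, 37] 68 [36, 37, 37] 70 [36, 42, 38] 72 [42, 52, 43] 74 [54, 63, 49] 76 [73, 72, 54] 78 [101, 72, 54] 80 [127, 64, 49] 82 [147, 52, 40] 84 [154, 43, 35] 86 [151, 38, 33] 88 [138, 38, 34] 90 [114, 46, 40] 92 [104, 65, 58] 94 [114, 96, 85]
```

View pics/lookA.png

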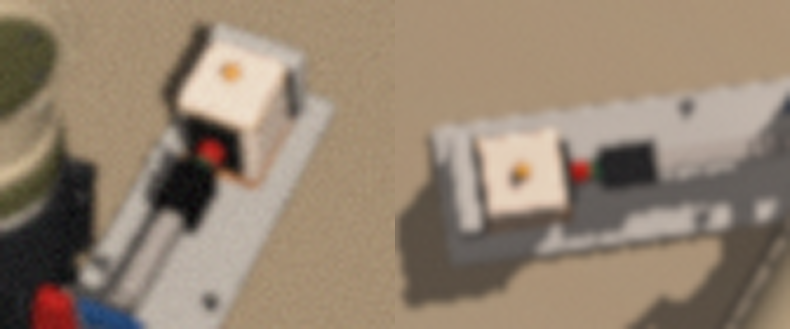

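View pics/sceneA.png

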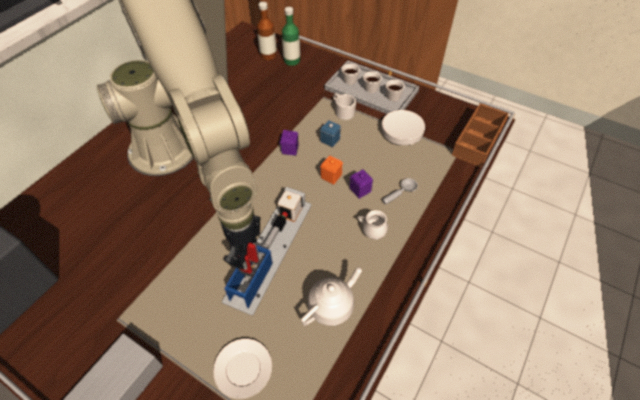

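```bash
python3 -c "
from h import *
print(hand_in()); s=get_state(); print(s['clock'],s['finger_gap'])"
```

```text
the job is handed in; nothing more can be done
None
the job is handed in; nothing more can be done
```

The white caddy stands on the cork against the stop, and I handed in at about 18.3 s with the grips held squeezed at 44.8 mm. I set it down about 8 mm short of the stop and let go. Three squeezes then carried it up to the stop; the third is the one held.

- **Caddy:** it has stopped moving forward, so it is against the stop. Its top measures square within about 2° and centred within about 1.5 mm. Its measured centre is at y of 121.8 mm (top camera) and 122.6 mm (scene camera), 1 to 2 mm short of the nominal 124 mm. The two cameras disagreed by up to 3–4 mm throughout, so I averaged them.
- **Plunger:** it is about 12 mm in from the width of green still showing, and about 10 mm in from the bar's travel. Both put the green band (6–17 mm) at the socket mouth. In the top view only a sliver of green shows; in the scene view it is hidden behind the socket. The reading stayed the same over a further 0.8 s of holding.
- **Rest of the scene:** no bystanders look moved in the last scene picture, though I did not measure them. The wrist force was about 15 N, and the fingers touched nothing but the caddy and the grips.

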